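# Lay the cover on the control box and clamp it

### The arm

A 6-joint arm with a two-finger parallel gripper is mounted at the origin on the work surface. World frame = base frame: x ahead of the robot, y to its left, z up, the work surface at z = 0. Lengths are in m, angles in rad, forces in N, time in s.
With the tool pointing down it reaches from about 0.25 to 0.775 m from the base axis. Payload 4 kg.
Tool frame: the origin (TCP) lies midway between the tips of the shut fingers; the grasp point (between the pads) lies 19 mm behind it; z points along the fingers, y is the line along which they close (so a half turn about z gives the same grasp; the last joint's range is limited). The gripper opens to 94 mm and grips with 3 to 60 N. Pads are 16 mm wide; open, the fingers measure 119 mm over their backs; the gripper's body (75 mm by 177 mm) begins 78 mm behind the grasp point.
Start: joints at [1.219, 0.087, 1.371, -0, 1.684, -0.103], TCP at [0.135, 0.533, 0.175] pointing down, gripper open.
Joint ranges: [-3.1, 3.1], [-0.76, 2.03], [0.27, 2.55], [-1.08, 4.22], [0.17, 2.65], [-2.57, 2.57]. Speed limits (rad/s): [2.79, 2.79, 3.14, 3.14, 3.14, 3.14].

### API

Orientations are given as [roll, pitch, yaw] about the fixed x, y, z axes, in that order (R = Rz(yaw) Ry(pitch) Rx(roll)).
In Python, from bench import robot gives the robot as it stands. The module is installed in compiled form; this text tells all that it offers.
- The arm moves only by the tool arm_command, never from a script. Its argument "targets" is a list of rows, each a list of 4 numbers: the shift along the world's x, y, z as a fraction of full scale, then the turn about the world's z as a fraction of full scale. A call has 1 to 8 rows; each row is the pose to reach, as a shift and turn from the pose commanded when the call began; what a row does not reach only later rows make up. Full scale, the value 1, is 0.5 m for a shift and 120 degrees for a turn. A row lasts 1/12 s, in which the tool goes at most 41.7 mm and 7.16 degrees, less where a joint would pass 70% of its speed; a pose out of reach is approached as far as the arm can. A call with a number of a shift or a turn outside -1 to 1 is refused whole. A call with a gripper value outside its range is refused whole. "claw" is the closure, from 0 (fully open) to 1 (shut), set as the call begins (left out, the last holds). The fingers move at their own pace and stop on an object; the grip force is fixed at half the most. Time passes only in rows, so rows that repeat a pose let the fingers close. It gives the time, the measured TCP pose, the force, the opening and the grip force at its end, in the units of the state.
- robot.get_obs(): the state, without advancing time (a new reading comes with each control period).
- robot.snapshot(name): name is "side" or "top"; returns the picture (480x640x3 uint8, red, green, blue); there is no depth.
- robot.camera_info(name): a dict with "vfov" (degrees; the focal length in pixels is half the picture's height over the tangent of half this angle, whatever the lens; pixels are square), "cx", "cy" (the principal point, pixels), "extrinsics" (4x4, takes a point from camera to world coordinates). Camera axes: x right, y up, looking along -z (the intrinsics and any distortion apply to the point x, -y, -z); pixel columns grow to the right and rows downward; lengths in m; the calibration is good to about 2 mm. A picture is of the moment at which its call begins. camera_info takes no time and is no camera call.
- robot.close_job(): hands the job in; it is judged then, once.
The state is a dict: "time": time; "joint_positions": joint angles; "qvel": joint speeds; "joint_torque": joint torques, N m; "tool_pos": TCP position; "ee_rot": TCP orientation; "wrist_force": force on the tool from outside, world axes, zero at the start; "wrist_torque": the same for the moment, N m; "width": finger opening in m; "finger_force": force on a finger pad.
Only numpy, scipy, OpenCV 4.12 (cv2) and the standard library are available. Lean on these libraries where they do the work, as an engineer would, in place of code of your own. Each camera call takes 0.05 s, during which the arm holds its last target. There are 200 camera calls.

### The job

Lay the rectangular cover, boss upward, squarely on the open control box in the fixture, its edges flush with the box all round, and let go of it. Then swing the toggle clamp over centre so that its foot holds down the top of the boss, and leave the cover clamped, still flush. Leave the round cover and the other things on the bench where they are.

Things in the scene. Friction and masses are not known exactly. Their poses are not given: they have to be found in the camera images.
- cover: Loose bare-aluminium rectangular plate, 120 (x) x 90 (y) x 5 mm, 0.22 kg, with a solid block (boss) on its middle, 26 (x) x 40 (y) mm, 26 mm tall, flat top 31 mm above the plate's underside. Dark screw marks at the corners. Origin: centre of the underside; z up. Lies flat on the bench, boss up, left or right of the fixture. The same when turned half a turn.
- housing_rim (a point): Centre of the open top of the aluminium control box (120 (x) x 90 (y) mm outside, walls 7 mm), level with its rim, 57 mm above the bench. x, y along its sides, z up. The cover's underside belongs here, its x along this x (either way round). The box stands on a fixed steel plate, 150 (x) x 225 (y) x 12 mm, reaching 65 mm to -y and 160 mm to +y of this point.
- clamp_hinge (a point): Middle of the toggle clamp's hinge pin, between two steel cheeks (56 mm wide over the springs in x) that rise to 114 mm above the bench. Lies 105 mm along +y of housing_rim and 45 mm above it (102 mm above the bench). Fixed; axes as housing_rim; the hinge's axis is x.
- clamp_handle (a point): Middle of the clamp's round black rubber grip (22 mm diameter, 40 mm long) at the end of its steel arm (18 mm wide, 12 mm thick). 135 mm from the hinge pin along the arm; the arm's end with grip is 155 mm from the pin. Moves with the arm; its -y axis points from the pin along the arm to the grip's end.
- clamp_foot (a point): Middle of the underside of the clamp's rubber foot (20 mm diameter), 105 mm from the hinge pin along the arm and 14 mm below the arm's centre line (when the arm is level). Moves with the arm; with the clamp closed it presses on the boss top, over the middle of the box.
- clamp (a joint): Clamp angle, rad. 0: fully open, arm leaning back away from the box, 25 degrees past upright (the start). Grows as the arm swings over towards the box: 0.43 upright, 2.0 arm level over the box, foot at the height of the seated cover's boss top (closed). With no cover it sinks to 2.12. Springs act over centre: below about 1.05 they push open, above it closed; about 0.9 N m swings it over.
- round_cover: Bystander: loose round aluminium cover, 100 mm diameter, 5 mm thick, with the same boss (31 mm high in all). Origin: centre of the underside. Left or right of the fixture, on the other side from the cover.
- torch: Bystander: black torch lying on the bench, 145 mm long along its x, 44 mm high. Origin: on the bench below its middle.
- tape: Bystander: roll of pale tape lying flat, 100 mm diameter, 25 mm high. Origin: centre of the underside.
- spray: Bystander: upright grey can, 52 mm diameter, 150 mm high. Origin: centre of the underside.
Mind the look-alikes: they are no part of the job. What is shaped like the cover but green or turquoise is not meant.

How it is judged:
By the outcome, as a careful person would: the job done as asked, in the order asked, and still so for the second after the job is handed in, with the robot touching nothing.
It also fails if it takes over 72 s, if anything falls off the work surface, if the arm or the gripper's body presses on something with over 40 N, if the wrist force passes 120 N, or if a joint passes its speed limit or range.

## Working session

There is one attempt and no reset: what is moved stays moved. The work goes in short steps, Python scripts to look and compute and a tool call to move; the robot and the scene stay as the last step left them, time stands still between calls to the robot, and variables do not carry over. Pictures are saved under pics/ and viewed, at most 10 in all, crops included, and the job is handed in when it is done.

Besides the shell and the picture viewer there is one more tool, called after "Call:" as name([rows], argument=value, ...), one row to a line, values as JSON. arm_command: Moves the arm, as the interface text tells. Shift numbers are shares of 0.5 m and turn numbers shares of 120 degrees, none past 1 either way. Its arguments: {"type":"object","properties":{"targets":{"type":"array"},"claw":{"type":"number"}},"required":["targets"]}

```bash
mkdir -p pics; python3 - <<'E'
from bench import robot
import cv2,numpy as np
for n in("side","top"):
    i=robot.snapshot(n); cv2.imwrite(f"pics/{n}0.png",i[...,::-1]); print(n,{k:(np.round(v,4).tolist()) if k!='name' else v for k,v in robot.camera_info(n).items()})
print(robot.get_obs())
E
```

```text
side {'vfov': 54.9311, 'cx': 316.366, 'cy': 240.1372, 'extrinsics': [[-0.9989, 0.0414, -0.0207, 0.5057], [-0.0446, -0.7411, 0.6699, 0.6984], [0.0123, 0.6701, 0.7422, 1.0201], [0.0, 0.0, 0.0, 1.0]]}
top {'vfov': 55.9491, 'cx': 315.6679, 'cy': 239.2697, 'extrinsics': [[-0.0226, 0.9858, -0.1661, 0.3552], [-0.9997, -0.0208, 0.0123, -0.0737], [0.0086, 0.1663, 0.986, 1.2276], [0.0, 0.0, 0.0, 1.0]]}
{'time': 0.1, 'joint_positions': array([ 1.21889419e+00,  8.78870033e-02,  1.37205803e+00, -1.41906541e-06,
        1.68361847e+00, -1.03080925e-01]), 'qvel': array([-1.02894876e-03, -6.78190034e-04, -4.83107681e-03, -5.46724794e-05,
        1.23163600e-03,  8.67638345e-04]), 'joint_torque': array([ 2.13854219e-03, -3.41250157e+01, -3.03302765e+01,  7.20278802e-02,
        3.04319942e-02, -9.08753896e-05]), 'tool_pos': array([0.13524965, 0.53254819, 0.17384094]), 'ee_rot': array([-3.13963212e+00, -2.01394572e-04,  2.89277108e+00]), 'wrist_force': array([-1.05731025, -0.43031989,  0.5217766 ]), 'wrist_torque': array([ 0.01399303, -0.03250477,  0.00049459]), 'finger_force': 0.0, 'width': 0.09393252049521322}
```

View pics/side0.png

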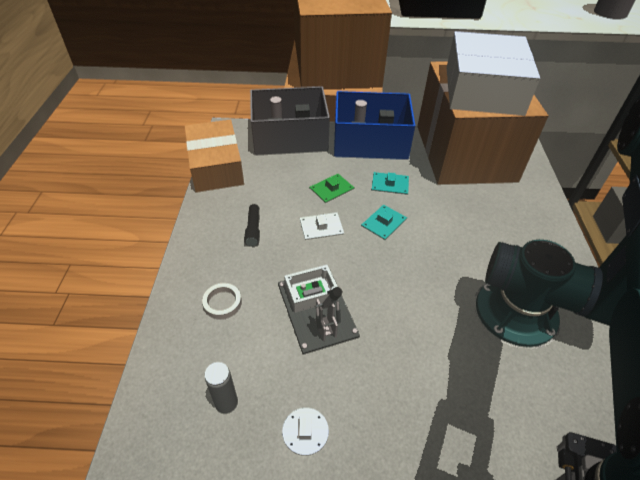

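View pics/top0.png

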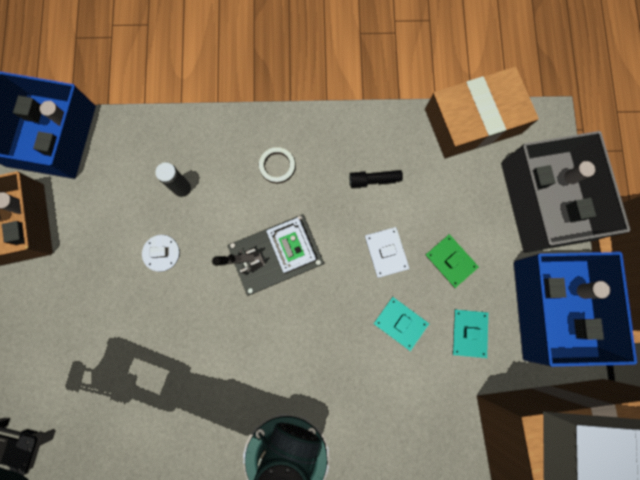

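The cover is the white plate, at (388,252) in top and (322,225) in side. The box with its clamp is at (291,247) in top and (310,288) in side. I'll zoom in for the corners.

```bash
python3 - <<'E'
import cv2,numpy as np
t=cv2.imread("pics/top0.png");s=cv2.imread("pics/side0.png")
z=lambda i,x,y,w,h,k:cv2.resize(i[y:y+h,x:x+w],None,fx=k,fy=k,interpolation=cv2.INTER_CUBIC)
a=np.hstack([z(t,208,205,120,100,5)[:, :],]) 
top=np.hstack([z(t,205,205,125,93,4)[:300],z(t,355,215,75,75,4)[:300]])
bot=np.hstack([z(s,268,255,100,100,3)[:300],z(s,292,200,60,50,5)[:250] if 0 else cv2.copyMakeBorder(z(s,292,205,60,45,5),0,75,0,200,cv2.BORDER_CONSTANT)])
h=np.zeros((600,800,3),np.uint8);top=top[:300,:800];bot=bot[:300,:800]
h[:top.shape[0],:top.shape[1]]=top;h[300:300+bot.shape[0],:bot.shape[1]]=bot
cv2.imwrite("pics/z0.png",h)
E
```

```text
(no output)
```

View pics/z0.png

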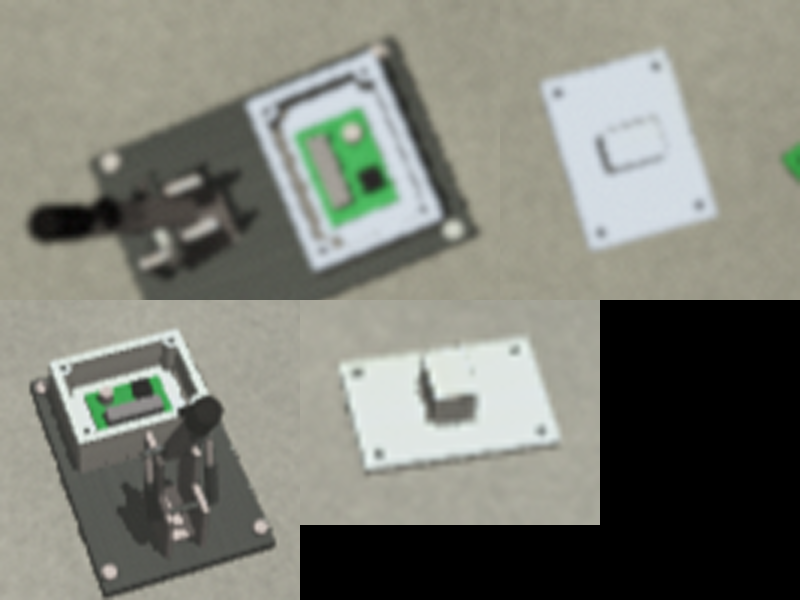

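```bash
cat > h.py <<'E'
import cv2,numpy as np
from bench import robot
from scipy.optimize import least_squares
C={n:robot.camera_info(n) for n in("side","top")}
def proj(n,P):
    c=C[n];E=np.array(c["extrinsics"]);q=(np.asarray(P)-E[:3,3])@E[:3,:3]
    f=240/np.tan(np.radians(c["vfov"]/2))
    return np.c_[c["cx"]-f*q[:,0]/q[:,2],c["cy"]+f*q[:,1]/q[:,2]]
R=np.array([[-.06,-.045],[.06,-.045],[.06,.045],[-.06,.045]])
def place(p,q):
    c,s=np.cos(p[2]),np.sin(p[2])
    q=np.atleast_2d(q);return np.c_[q@np.array([[c,s],[-s,c]])+p[:2],np.full(len(q),p[3])]
def edges(n,img,p,w=4,skip=()):
    """model points on rectangle outline and edge pixels found along normals"""
    g=cv2.GaussianBlur(img.min(2).astype(np.float32),(0,0),.7);M=[];Q=[]
    for k in range(4):
        if k in skip: continue
        a,b=R[k],R[(k+1)%4]
        for t in np.linspace(.1,.9,17):
            m=a+t*(b-a); o=m*1.02 if 0 else m
            u,v=proj(n,np.vstack([place(p,m),place(p,m+.001*(b-a)/np.linalg.norm(b-a))]))
            d=v-u;nn=np.array([d[1],-d[0]])/np.linalg.norm(d)   # outward/inward resolved below
            c=proj(n,place(p,[0,0]))[0]
            if nn@(u-c)<0:nn=-nn
            s=np.arange(-w,w+.01,.1);xy=(u+s[:,None]*nn).astype(np.float32)
            val=cv2.remap(g,xy[:,:1].copy(),xy[:,1:].copy(),cv2.INTER_CUBIC)[:,0]
            gr=-np.gradient(val);i=gr[3:-3].argmax()+3
            if gr[i]>.8:M.append(m);Q.append(np.r_[xy[i],nn])
    return np.array(M),np.array(Q)
def fit(views,p,free=(0,1,2),skip={},it=4,w=4):
    p=np.array(p,float);free=list(free)
    for j in range(it):
        D={n:edges(n,i,p,w if j<2 else 2.5,skip.get(n,())) for n,i in views.items()}
        def f(x):
            q=p.copy();q[free]=x
            return np.concatenate([((proj(n,place(q,M))-Q[:,:2])*Q[:,2:]).sum(1) for n,(M,Q) in D.items()])
        r=least_squares(f,p[free],loss="soft_l1",f_scale=.3,x_scale=[.01]*len(free));p[free]=r.x
    return p,np.sqrt(np.median(r.fun**2)),len(r.fun)
def corners(D,p):
    """D: view -> 4 pixel corners in order of R; free fit of x,y,yaw,z"""
    f=lambda x:np.concatenate([(proj(n,place(x,R))-np.array(q)).ravel() for n,q in D.items()])
    r=least_squares(f,p,x_scale=.01);return r.x,np.round(r.fun,1)
E
python3 - <<'E'
from h import *
T=lambda X,Y,x0,y0,k:[x0+(X+.5)/k-.5,y0+(Y+.5)/k-.5]
bt=[T(X,Y,205,205,4) for X,Y in((318,271),(247,102),(377,52),(443,222))]
bs=[T(X,Y,268,255,3) for X,Y in((82,445),(215,405),(178,330),(50,362))]
ct=[T(X-500,Y,355,215,4) for X,Y in((592,250),(541,83),(664,48),(718,213))]
cs=[T(X-300,Y-300,292,205,5) for X,Y in((366,467),(560,440),(526,338),(340,365))]
bs=[T(X,Y-300,268,255,3) for X,Y in((82,445),(215,405),(178,330),(50,362))]
# order by model: corners of R match (x-,y-)...; try cyclic shifts/reflections
def best(D0,z):
    out=[]
    import itertools
    ks=list(D0)
    perms=[tuple((s+d*i)%4 for i in range(4)) for s in range(4) for d in(1,-1)]
    for pp in itertools.product(perms,repeat=2):
      D={n:[D0[n][i] for i in q] for n,q in zip(ks,pp)}
      for y in(0,3.1):
        x,r=corners(D,[.45,0,y,z]);out.append((abs(r).mean(),x,r))
    return min(out,key=lambda o:o[0])
I={n:cv2.imread(f"pics/{n}0.png") for n in("top","side")}
for nm,a,b,z in(("box",bt,bs,.057),("cover",ct,cs,.005)):
    e,x,r=best({"top":a,"side":b},z);print(nm,e,x,r)
    x[2]=(x[2]+np.pi/2)%np.pi-np.pi/2
    print("free z",fit(I,x,(0,1,2,3)))
    x[3]=z
    print("both",fit(I,x)); 
    for n in I:print(n,fit({n:I[n]},x))
E
```

```text
box 0.39375 [ 0.53891674 -0.02353563 -2.76855229  0.05418796] [ 0.4  0.6 -0.3  0.3  0.4 -0.7 -0.6  0.3 -0.6 -0.5 -0.2  0.6  0.3 -0.3
  0.1  0.1]
free z (array([ 0.53997608, -0.02190134,  0.38030674,  0.05765158]), np.float64(0.2814326068937296), 135)
both (array([ 0.54005596, -0.02212345,  0.38021144,  0.057     ]), np.float64(0.26991652199966404), 135)
top (array([ 0.53996573, -0.02201403,  0.37785423,  0.057     ]), np.float64(0.37394654195097743), 68)
side (array([ 0.54027848, -0.02241121,  0.38640812,  0.057     ]), np.float64(0.29862116385044024), 67)
cover 0.175 [ 0.52262075 -0.28291943 -2.88673243  0.00350282] [-0.2  0.  -0.   0.2  0.   0.4  0.2  0.  -0.2  0.4  0.1 -0.  -0.2 -0.2
 -0.5 -0.2]
free z (array([ 0.52201076, -0.28227722,  0.24925412,  0.00543543]), np.float64(0.2536723140921832), 136)
both (array([ 0.52203575, -0.28242306,  0.25131095,  0.005     ]), np.float64(0.25924953472084383), 136)
top (array([ 0.52254512, -0.28242211,  0.25132426,  0.005     ]), np.float64(0.32305425247973696), 68)
side (array([ 0.52174118, -0.28238352,  0.2474911 ,  0.005     ]), np.float64(0.19637518282814362), 68)
```

The two views agree to within 1 mm:

| Part | x (m) | y (m) | z (m) | yaw (rad) |
|---|---|---|---|---|
| Box rim | 0.540 | -0.022 | 0.057 | 0.380 |
| Cover | 0.522 | -0.282 | 0.005 | 0.250 |

Next I move over the cover.

Call:
arm_command([
  [0.26,-0.54,0.26,-0.4],
  [0.26,-0.54,0.26,-0.4],
  [0.26,-0.54,0.26,-0.4],
  [0.26,-0.54,0.26,-0.4],
  [0.26,-0.54,0.26,-0.4],
  [0.26,-0.54,0.26,-0.4],
  [0.26,-0.54,0.26,-0.4],
  [0.26,-0.54,0.26,-0.4],
], claw=0)

```text
time: 0.77
tool_pos: [0.2658, 0.261, 0.3059]
ee_rot: [3.14, 0.0, 2.052]
wrist_force: [0.9, 0.7, 0.3]
width: 0.0938
finger_force: 0.0
```

Call:
arm_command([
  [0.26,-0.54,0,-0.1],
  [0.26,-0.54,0,-0.1],
  [0.26,-0.54,0,-0.1],
  [0.26,-0.54,0,-0.1],
  [0.26,-0.54,0,-0.1],
  [0.26,-0.54,0,-0.1],
  [0.26,-0.54,0,-0.1],
  [0.26,-0.54,0,-0.1],
])

```text
time: 1.43
tool_pos: [0.3966, -0.0119, 0.3032]
ee_rot: [-3.139, 0.001, 1.838]
wrist_force: [-0.7, -0.5, -0.7]
width: 0.094
finger_force: 0.0
```

Call:
arm_command([
  [0.25,-0.54,0,0],
  [0.25,-0.54,0,0],
  [0.25,-0.54,0,0],
  [0.25,-0.54,0,0],
  [0.25,-0.54,0,0],
  [0.25,-0.54,0,0],
  [0.25,-0.54,0,0],
  [0.25,-0.54,0,0],
])

```text
time: 2.1
tool_pos: [0.5217, -0.2816, 0.3]
ee_rot: [-3.137, -0.003, 1.841]
wrist_force: [-0.7, -0.1, -1.3]
width: 0.094
finger_force: 0.0
```

Call:
arm_command([
  [0,0,-0.4,-0.0095],
  [0,0,-0.4,-0.0095],
  [0,0,-0.4,-0.0095],
  [0,0,-0.4,-0.0095],
  [0,0,-0.44,-0.0095],
  [0,0,-0.48,-0.0095],
  [0,0,-0.48,-0.0095],
  [0,0,-0.48,-0.0095],
])

```text
time: 2.77
tool_pos: [0.5191, -0.2749, 0.0631]
ee_rot: [-3.138, -0.004, 1.827]
wrist_force: [-0.7, 0.4, 1.2]
width: 0.0942
finger_force: 0.0
```

```bash
python3 -c "
from bench import robot
o=robot.get_obs();print(o['tool_pos'],o['ee_rot'])"
```

```text
[ 0.51911902 -0.27493437  0.06310708] [-3.13836283 -0.00414757  1.82655337]
```

Call:
arm_command([
  [0.006,-0.015,0,-0.003],
  [0.006,-0.015,0,-0.003],
  [0.006,-0.015,-0.05,-0.003],
  [0.006,-0.015,-0.08,-0.003],
  [0.006,-0.015,-0.098,-0.003],
  [0.006,-0.015,-0.098,-0.003],
  [0.006,-0.015,-0.098,-0.003],
  [0.006,-0.015,-0.098,-0.003],
])

```text
time: 3.43
tool_pos: [0.5247, -0.2853, 0.018]
ee_rot: [3.139, 0.003, 1.819]
wrist_force: [0.4, 0.4, 0.5]
width: 0.0941
finger_force: 0.0
```

Call:
arm_command([
  [0,0,0,0],
  [0,0,0,0],
  [0,0,0,0],
  [0,0,0,0],
])

```text
time: 3.77
tool_pos: [0.5237, -0.2846, 0.0164]
ee_rot: [3.141, 0.001, 1.819]
wrist_force: [-0.1, 0.1, -0.2]
width: 0.0937
finger_force: 0.0
```

Call:
arm_command([
  [-0.002,0.003,-0.005,0],
  [-0.002,0.003,-0.005,0],
  [-0.002,0.003,-0.005,0],
  [-0.002,0.003,-0.005,0],
])

```text
time: 4.1
tool_pos: [0.5223, -0.2828, 0.0132]
ee_rot: [-3.141, -0.0, 1.819]
wrist_force: [0.4, -0.4, 0.1]
width: 0.0938
finger_force: 0.0
```

Call:
arm_command([
  [0,0,0,0],
  [0,0,0,0],
  [0,0,0,0],
  [0,0,0,0],
  [0,0,0,0],
  [0,0,0,0],
  [0,0,0,0],
  [0,0,0,0],
], claw=1)

```text
time: 4.77
tool_pos: [0.5224, -0.2829, 0.0134]
ee_rot: [3.142, 0.0, 1.819]
wrist_force: [0.5, -0.0, -0.5]
width: 0.0441
finger_force: 0.0
```

Call:
arm_command([
  [0,0,0,0],
  [0,0,0,0],
  [0,0,0,0],
  [0,0,0,0],
  [0,0,0,0],
  [0,0,0,0],
])

```text
time: 5.27
tool_pos: [0.5225, -0.2829, 0.0134]
ee_rot: [3.141, 0.0, 1.819]
wrist_force: [0.2, -0.4, 0.0]
width: 0.004
finger_force: 0.0
```

The fingers shut on nothing, so I look.

```bash
python3 - <<'E'
from h import *
I={n:robot.snapshot(n)[...,::-1].copy() for n in("top","side")}
for n in I: cv2.imwrite(f"pics/{n}1.png",I[n])
o=robot.get_obs();print(o)
p=o['tool_pos'];print({n:proj(n,[p,p+[0,0,.1]]) for n in I})
z=lambda n,c,k:cv2.resize(I[n][c[1]-60:c[1]+60,c[0]-40:c[0]+40],None,fx=5,fy=5,interpolation=cv2.INTER_CUBIC)
cv2.imwrite("pics/z1.png",np.hstack([z("top",(388,252),5),z("side",(322,225),5)]))
E
```

```text
{'time': 5.3667, 'joint_positions': array([-5.91798547e-01,  2.67490758e-01,  1.48847729e+00,  4.17765809e-05,
        1.38557850e+00, -8.40413900e-01]), 'qvel': array([ 2.78755726e-05, -7.22673670e-04,  5.10638182e-05,  1.04802065e-03,
       -1.61832839e-03,  5.68464788e-04]), 'joint_torque': array([-4.48895171e-04, -3.94662344e+01, -2.81136954e+01,  3.71226354e-02,
        6.64844248e-02,  1.62926244e-04]), 'tool_pos': array([ 0.52241661, -0.28293278,  0.01339795]), 'ee_rot': array([3.14153130e+00, 6.95276842e-06, 1.81940399e+00]), 'wrist_force': array([-0.71368465,  0.05559033, -0.13458573]), 'wrist_torque': array([-0.08852809,  0.06098817,  0.0119484 ]), 'finger_force': 0.0, 'width': 0.0004662737674755733}
{'top': array([[387.40851792, 251.3158769 ],
       [394.01945983, 245.71085167]]), 'side': array([[321.19750306, 222.58959812],
       [321.8953261 , 198.36057341]])}
```

View pics/z1.png

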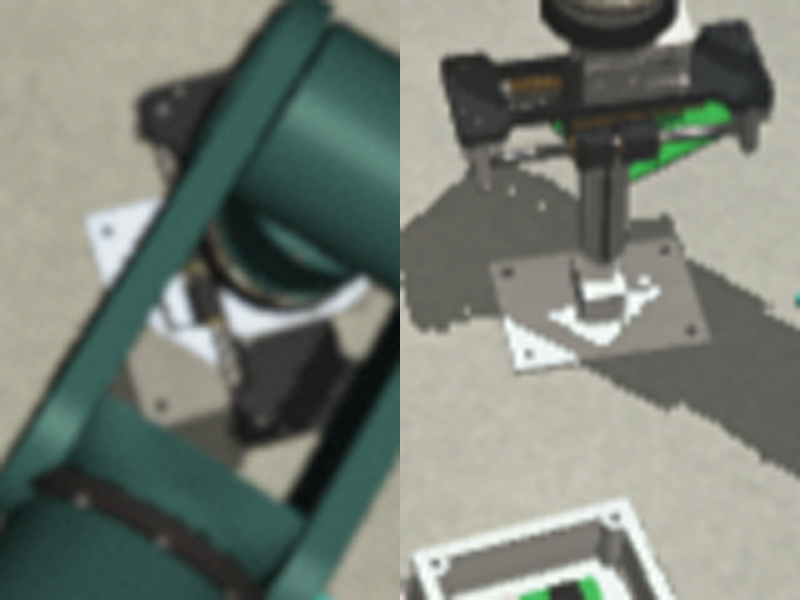

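The closed fingertips end at about (323,217) in side, where the TCP should project to (321,223). That means the tips are too high or too far back. The start pictures can show how TCP readings compare with the cameras.

```bash
python3 - <<'E'
from h import *
p=np.array([.13525,.53255,.17384]);yaw=2.8928
y=np.array([np.sin(yaw),-np.cos(yaw),0])
out=[]
for n in("top","side"):
    I=cv2.imread(f"pics/{n}0.png");q=proj(n,[p,p+.047*y,p-.047*y,p+[0,0,.097]]);print(n,q.round(1))
    c=q[0].round().astype(int);x0=int(np.clip(c[0]-40,0,560));y0=int(np.clip(c[1]-60,0,360))
    print(x0,y0)
    z=cv2.resize(I[y0:y0+120,x0:x0+80],None,fx=5,fy=5,interpolation=cv2.INTER_CUBIC)
    z=np.clip(z.astype(float)*1.8,0,255).astype(np.uint8)
    for a,k in zip(q,((0,0,255),(0,255,255),(0,255,255),(255,0,255))):cv2.circle(z,tuple(int(v) for v in (a-[x0,y0])*5+2),4,k,1)
    out.append(z)
cv2.imwrite("pics/z2.png",np.hstack(out))
E
```

```text
top [[ 38.6 423. ]
 [ 18.2 418.1]
 [ 59.  428.1]
 [  9.5 434.5]]
0 360
side [[548.  530.2]
 [549.1 564.6]
 [547.1 498.5]
 [574.2 516.3]]
508 360
```

View pics/z2.png

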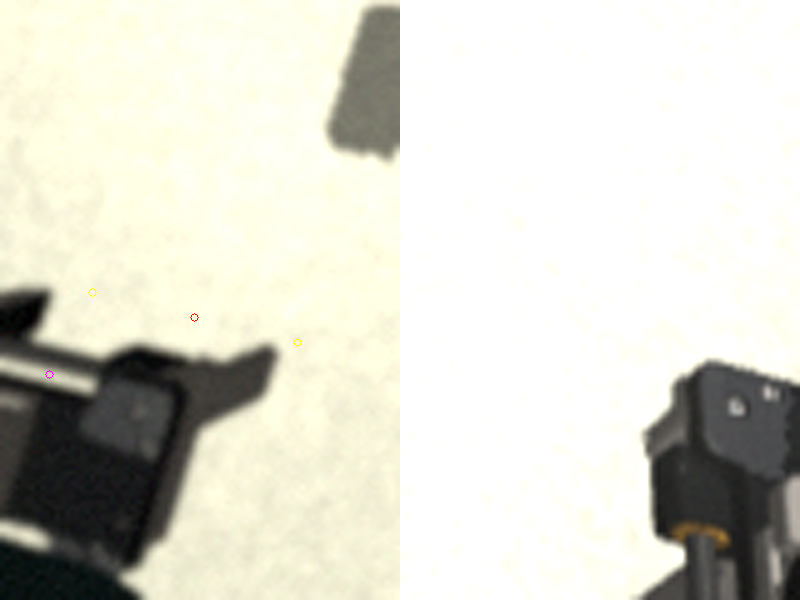

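In both views the fingertips sit about 20 mm higher than the TCP reading says, just above the boss. I open, go down 18 mm while watching the force, and grip again.

Call:
arm_command([
  [0,0,0,0],
  [0,0,0,0],
  [0,0,0,0],
  [0,0,0,0],
  [0,0,0,0],
  [0,0,0,0],
  [0,0,0,0],
  [0,0,0,0],
], claw=0)

```text
time: 6.03
tool_pos: [0.5224, -0.2829, 0.0134]
ee_rot: [3.141, 0.0, 1.819]
wrist_force: [0.2, -0.4, -0.4]
width: 0.0507
finger_force: 0.0
```

Call:
arm_command([
  [0,0,0,0],
  [0,0,0,0],
  [0,0,0,0],
  [0,0,0,0],
  [0,0,-0.008,0],
  [0,0,-0.016,0],
  [0,0,-0.024,0],
  [0,0,-0.024,0],
])

```text
time: 6.7
tool_pos: [0.5215, -0.2823, -0.0002]
ee_rot: [-3.14, -0.002, 1.819]
wrist_force: [-0.2, 0.3, 0.4]
width: 0.094
finger_force: 0.0
```

Call:
arm_command([
  [0,0,-0.004,0],
  [0,0,-0.008,0],
  [0,0,-0.012,0],
  [0,0,-0.012,0],
  [0,0,-0.012,0],
])

```text
time: 7.12
tool_pos: [0.5224, -0.2828, -0.0047]
ee_rot: [-3.141, -0.0, 1.819]
wrist_force: [0.9, 1.2, 0.6]
width: 0.0938
finger_force: 0.0
```

Call:
arm_command([
  [0,0,0,0],
  [0,0,0,0],
  [0,0,0,0],
  [0,0,0,0],
  [0,0,0,0],
  [0,0,0,0],
  [0,0,0,0],
  [0,0,0,0],
], claw=1)

```text
time: 7.78
tool_pos: [0.5224, -0.2829, -0.0046]
ee_rot: [3.141, 0.0, 1.819]
wrist_force: [0.5, 0.1, 0.4]
width: 0.0439
finger_force: 0.0
```

Call:
arm_command([
  [0,0,0,0],
  [0,0,0,0],
  [0,0,0,0],
  [0,0,0,0],
  [0,0,0,0],
  [0,0,0,0],
])

```text
time: 8.28
tool_pos: [0.5227, -0.2829, -0.0046]
ee_rot: [3.141, 0.0, 1.819]
wrist_force: [1.0, -0.4, 0.1]
width: 0.0256
finger_force: 30.0
```

Gripped: opening 25.6 mm, force 30 N. I lift it and carry it over the box.

Call:
arm_command([
  [0,0,0.03,0],
  [0,0,0.08,0],
  [0,0,0.14,0],
  [0,0,0.2,0],
  [0,0.06,0.24,0.01],
  [0,0.12,0.24,0.02],
  [0.01,0.18,0.24,0.04],
  [0.01,0.24,0.24,0.062],
])

```text
time: 8.95
tool_pos: [0.5272, -0.1619, 0.1152]
ee_rot: [-3.141, -0.0, 1.95]
wrist_force: [0.2, 0.8, -2.9]
width: 0.0252
finger_force: 30.0
```

Call:
arm_command([
  [0.01,0.06,0,0],
  [0.02,0.12,0,0],
  [0.026,0.18,0,0],
  [0.026,0.23,0,0],
  [0.026,0.26,0,0],
  [0.026,0.28,0,0],
  [0.026,0.28,0,0],
  [0.026,0.28,0,0],
])

```text
time: 9.62
tool_pos: [0.5401, -0.0233, 0.1149]
ee_rot: [-3.14, 0.0, 1.95]
wrist_force: [-0.9, -0.5, -2.7]
width: 0.0255
finger_force: 30.0
```

Call:
arm_command([
  [0,0,0,0],
  [0,0,0,0],
  [0,0,0,0],
  [0,0,0,0],
])

```text
time: 9.95
tool_pos: [0.5404, -0.0238, 0.1154]
ee_rot: [-3.142, 0.0, 1.948]
wrist_force: [0.0, -0.1, -2.3]
width: 0.0256
finger_force: 30.0
```

```bash
python3 - <<'E'
from h import *
I={n:robot.snapshot(n)[...,::-1].copy() for n in("top","side")}
for n in I: cv2.imwrite(f"pics/{n}2.png",I[n])
o=robot.get_obs();t=o["tool_pos"];print(t,o["ee_rot"])
z=t[2]+.0046+.005
p0=[t[0],t[1],o["ee_rot"][2]-np.pi/2,z]
for n in("side",):print(n,fit({n:I[n]},p0),fit({n:I[n]},p0,(0,1,2,3)));
q=proj("side",place(p0,R));print(q.round(1))
zz=[cv2.resize(I[n][int(c[1])-60:int(c[1])+60,int(c[0])-40:int(c[0])+40],None,fx=5,fy=5,interpolation=cv2.INTER_CUBIC) for n in I for c in [proj(n,place(p0,[0,0]))[0]]]
cv2.imwrite("pics/z3.png",np.hstack(zz))
E
```

```text
[ 0.5404512  -0.02347894  0.11539736] [3.14153835e+00 6.86629626e-05 1.94832411e+00]
side (array([ 0.53934028, -0.02158615,  0.38241704,  0.12499736]), np.float64(0.2451896747641594), 49) (array([ 0.53934691, -0.02166958,  0.38257269,  0.12474504]), np.float64(0.2690419879418058), 49)
[[327.4 247. ]
 [282.7 258.3]
 [293.2 285.7]
 [339.9 273.1]]
```

View pics/z3.png

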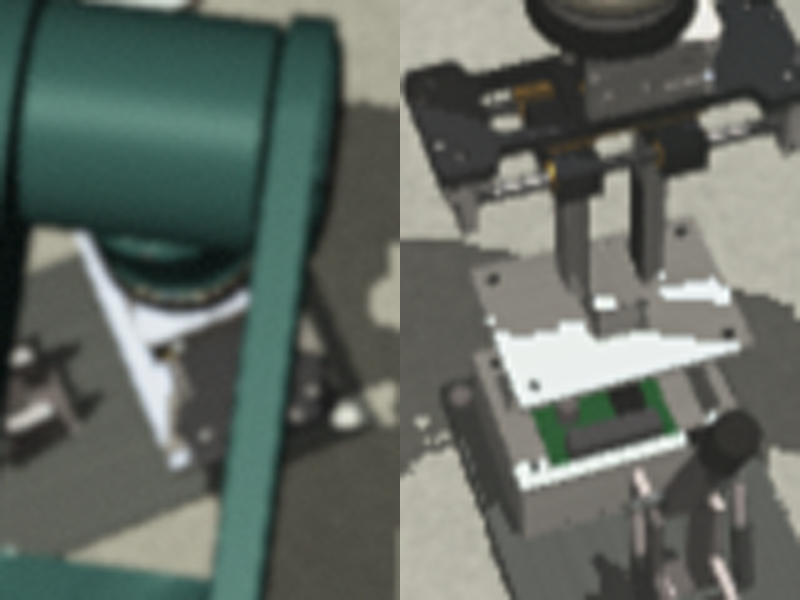

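Both views show the cover held level over the box; the side fit puts it within about 1 mm. I go down to just above the rim and compare again.

Call:
arm_command([
  [0.0015,-0.001,-0.04,0],
  [0.0015,-0.001,-0.08,0],
  [0.0015,-0.001,-0.1,0],
  [0.0015,-0.001,-0.11,0],
  [0.0015,-0.001,-0.116,0],
  [0.0015,-0.001,-0.116,0],
  [0.0015,-0.001,-0.116,0],
  [0.0015,-0.001,-0.116,0],
])

```text
time: 10.72
tool_pos: [0.5421, -0.0235, 0.0587]
ee_rot: [3.14, 0.001, 1.949]
wrist_force: [-0.1, -1.1, -3.1]
width: 0.0257
finger_force: 30.0
```

```bash
python3 - <<'E'
from h import *
I={n:robot.snapshot(n)[...,::-1].copy() for n in("top","side")}
for n in I: cv2.imwrite(f"pics/{n}3.png",I[n])
o=robot.get_obs();t=o["tool_pos"];print(t,o["ee_rot"],o["wrist_force"])
z=t[2]+.0046+.005
p0=[.540,-.022,.38,z]
print(fit({"side":I["side"]},p0,w=3),fit({"side":I["side"]},p0,(0,1,2,3),w=3))
B={"side":cv2.imread("pics/side0.png")}
for s in((),(0,),(1,),(2,),(3,)):print(s,fit(B,[.540,-.022,.38,.057],skip={"side":s})[0],fit({"side":I["side"]},p0,skip={"side":s},w=3)[0])
E
```

```text
[ 0.54194338 -0.02350542  0.05850892] [3.13973586e+00 1.03293095e-03 1.94934365e+00] [ 0.566883   -0.64001003 -2.31921527]
(array([ 0.54128489, -0.02288001,  0.37901785,  0.06810892]), np.float64(0.28155548862021024), 63) (array([ 0.54096262, -0.01834173,  0.37929858,  0.07405376]), np.float64(0.25181302075855067), 62)
() [ 0.54017471 -0.02237565  0.38489403  0.057     ] [ 0.54128489 -0.02288001  0.37901785  0.06810892]
(0,) [ 0.54007056 -0.02151422  0.38479875  0.057     ] [ 0.54122758 -0.02287636  0.37472037  0.06810892]
(1,) [ 0.54020344 -0.0225244   0.39148307  0.057     ] [ 0.54089672 -0.02294477  0.38322205  0.06810892]
(2,) [ 0.54051047 -0.02288167  0.37345225  0.057     ] [ 0.54141624 -0.02342979  0.37742756  0.06810892]
(3,) [ 0.54029019 -0.02233911  0.38380507  0.057     ] [ 0.54155379 -0.02279275  0.37925572  0.06810892]
```

Call:
arm_command([
  [-0.002,0.001,0,0],
  [-0.002,0.001,-0.004,0],
  [-0.002,0.001,-0.007,0],
  [-0.002,0.001,-0.01,0],
  [-0.002,0.001,-0.01,0],
  [-0.002,0.001,-0.01,0],
])

```text
time: 11.32
tool_pos: [0.5401, -0.0229, 0.0524]
ee_rot: [-3.142, -0.0, 1.949]
wrist_force: [0.5, 0.4, -1.6]
width: 0.0254
finger_force: 30.0
```

Call:
arm_command([
  [0,0,-0.001,0],
  [0,0,-0.002,0],
  [0,0,-0.002,0],
  [0,0,-0.002,0],
])

```text
time: 11.65
tool_pos: [0.5402, -0.0229, 0.0523]
ee_rot: [3.141, 0.0, 1.949]
wrist_force: [-4.2, 1.1, 4.9]
width: 0.0255
finger_force: 30.0
```

```bash
python3 - <<'E'
from h import *
I={n:robot.snapshot(n)[...,::-1].copy() for n in("top","side")}
for n in I: cv2.imwrite(f"pics/{n}4.png",I[n])
p0=[.540,-.022,.38,.062];S={"side":I["side"]}
for s in((),(0,),(1,),(2,),(3,)):print(s,fit(S,p0,skip={"side":s},w=3)[0])
c=proj("side",place(p0,[0,0]))[0].astype(int)
cv2.imwrite("pics/z4.png",cv2.resize(I["side"][c[1]-40:c[1]+40,c[0]-45:c[0]+45],None,fx=7,fy=7,interpolation=cv2.INTER_CUBIC))
E
```

```text
() [ 0.53966899 -0.0218573   0.38580525  0.062     ]
(0,) [ 0.53969446 -0.02177653  0.38888703  0.062     ]
(1,) [ 0.53948506 -0.02219329  0.39296717  0.062     ]
(2,) [ 0.53989119 -0.02256515  0.37436005  0.062     ]
(3,) [ 0.5399935  -0.02192112  0.39401974  0.062     ]
```

View pics/z4.png

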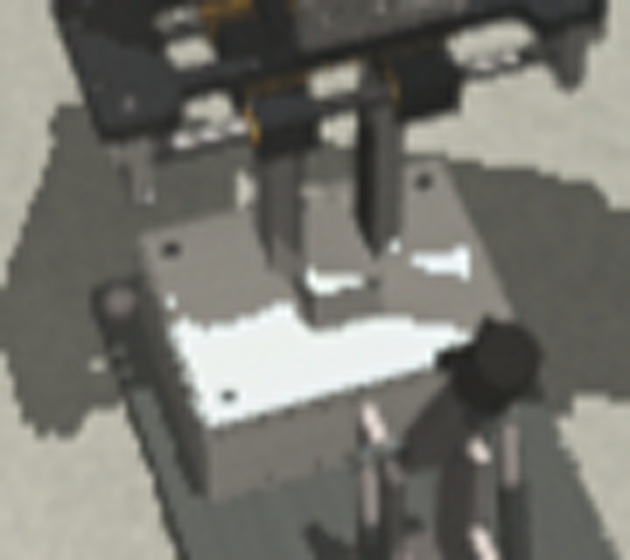

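The cover looks flush on the box, and the fit is within about 0.5 mm. I release it and back off upward.

Call:
arm_command([
  [0,0,0.001,0],
  [0,0,0.001,0],
  [0,0,0.001,0],
  [0,0,0.001,0],
  [0,0,0.001,0],
  [0,0,0.001,0],
  [0,0,0.001,0],
  [0,0,0.001,0],
], claw=0)

```text
time: 12.42
tool_pos: [0.5402, -0.0229, 0.0518]
ee_rot: [3.142, 0.0, 1.949]
wrist_force: [0.3, 0.8, -0.0]
width: 0.0753
finger_force: 0.0
```

Call:
arm_command([
  [0,0,0,0],
  [0,0,0.02,0],
  [0,0,0.06,0],
  [0,0,0.12,0],
  [0,0,0.2,0],
  [0,0,0.28,0],
  [0,0,0.36,0],
  [0,0,0.44,0],
])

```text
time: 13.08
tool_pos: [0.5397, -0.0228, 0.2749]
ee_rot: [3.14, 0.001, 1.949]
wrist_force: [0.0, -0.7, -0.0]
width: 0.0941
finger_force: 0.0
```

Call:
arm_command([
  [-0.08,0,0,0],
  [-0.16,0,0,0],
  [-0.24,0.08,0,0],
  [-0.3,0.16,0,0],
  [-0.3,0.24,0,0],
  [-0.3,0.32,0,0],
  [-0.3,0.4,0,0],
  [-0.3,0.44,0,0],
], claw=1)

```text
time: 13.75
tool_pos: [0.3892, 0.1995, 0.2735]
ee_rot: [3.138, -0.0, 1.95]
wrist_force: [1.3, -0.6, 0.4]
width: 0.0444
finger_force: 0.0
```

```bash
python3 - <<'E'
from h import *
I={n:robot.snapshot(n)[...,::-1].copy() for n in("top","side")}
for n in I: cv2.imwrite(f"pics/{n}5.png",I[n])
o=robot.get_obs();print(o["tool_pos"],o["ee_rot"],o["joint_positions"])
p0=[.540,-.022,.38,.062]
print(fit(I,p0,w=3),fit(I,p0,(0,1,2,3),w=3))
for n in I:
  for s in((),(0,),(1,),(2,),(3,)):print(n,s,fit({n:I[n]},p0,skip={n:s},w=3)[0])
c=proj("top",place(p0,[0,0]))[0].astype(int)
a=cv2.resize(I["top"][c[1]-40:c[1]+40,c[0]-85:c[0]+45],None,fx=6,fy=6,interpolation=cv2.INTER_CUBIC)
cv2.imwrite("pics/z5.png",a)
E
```

```text
[0.38910428 0.20111368 0.27241393] [ 3.14072142e+00 -1.59183428e-03  1.95698685e+00] [ 3.46035574e-01 -1.62393150e-01  1.42045094e+00  1.70794667e-03
  1.88272781e+00 -3.96294374e-02]
(array([ 0.53876896, -0.02225817,  0.38357302,  0.062     ]), np.float64(0.356043429155475), 135) (array([ 0.53866461, -0.02237904,  0.38377654,  0.06242984]), np.float64(0.38960005375427587), 135)
top () [ 0.53836836 -0.02232785  0.3795077   0.062     ]
top (0,) [ 0.53784607 -0.02114269  0.38371012  0.062     ]
top (1,) [ 0.53780088 -0.02237703  0.38295869  0.062     ]
top (2,) [ 0.53867842 -0.02302276  0.38116507  0.062     ]
top (3,) [ 0.53900158 -0.02171015  0.37931898  0.062     ]
side () [ 0.53928342 -0.02223724  0.38562091  0.062     ]
side (0,) [ 0.53912396 -0.02211358  0.3870152   0.062     ]
side (1,) [ 0.53828925 -0.02259654  0.39618877  0.062     ]
side (2,) [ 0.53945452 -0.02279059  0.37564084  0.062     ]
side (3,) [ 0.54014469 -0.02164     0.39399933  0.062     ]
```

View pics/z5.png

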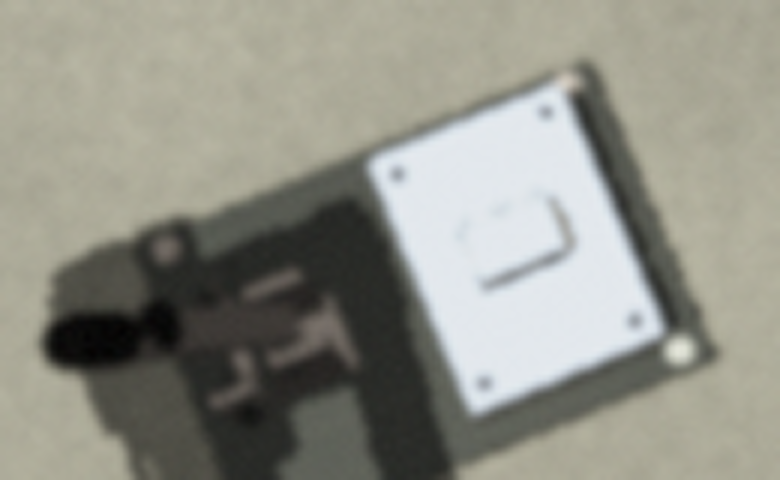

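The cover lies about 1.2 mm off along the box's -x. I centre it by closing the gripper on the boss again, with the TCP moved by that much.

Call:
arm_command([
  [0.04,-0.06,0,0],
  [0.08,-0.12,0,0],
  [0.12,-0.18,0,0],
  [0.16,-0.25,0,0],
  [0.2,-0.32,0,0],
  [0.26,-0.39,0,0],
  [0.302,-0.439,0,0],
  [0.302,-0.439,0,0],
], claw=0)

```text
time: 14.52
tool_pos: [0.5434, -0.0287, 0.27]
ee_rot: [-3.139, 0.001, 1.942]
wrist_force: [-0.2, -0.5, -0.4]
width: 0.0857
finger_force: 0.0
```

Call:
arm_command([
  [0,0,-0.08,0],
  [0,0,-0.16,0],
  [0,0,-0.24,0],
  [0,0,-0.32,0],
  [0,0,-0.38,0],
  [0,0,-0.42,0],
  [0,0,-0.432,0],
  [0,0,-0.432,0],
])

```text
time: 15.18
tool_pos: [0.5395, -0.0225, 0.0545]
ee_rot: [-3.138, -0.002, 1.949]
wrist_force: [-0.7, 0.5, -0.2]
width: 0.0942
finger_force: 0.0
```

Call:
arm_command([
  [0,0,0,0],
  [0,0,0,0],
  [0,0,0,0],
  [0,0,0,0],
])

```text
time: 15.52
tool_pos: [0.5425, -0.0226, 0.0579]
ee_rot: [3.138, 0.002, 1.949]
wrist_force: [-0.5, 0.3, -0.3]
width: 0.0941
finger_force: 0.0
```

Call:
arm_command([
  [0,0,0,0],
  [0,0,0,0],
  [0,0,0,0],
  [0,0,0,0],
  [0,0,0,0],
  [0,0,0,0],
])

```text
time: 16.02
tool_pos: [0.5411, -0.0224, 0.0558]
ee_rot: [-3.142, -0.0, 1.949]
wrist_force: [-0.2, 0.2, 0.2]
width: 0.0943
finger_force: 0.0
```

Settled at x 0.5411, y -0.0224. Now I close, then open.

Call:
arm_command([
  [0,0,0,0],
  [0,0,0,0],
  [0,0,0,0],
  [0,0,0,0],
  [0,0,0,0],
  [0,0,0,0],
  [0,0,0,0],
  [0,0,0,0],
], claw=1)

```text
time: 16.68
tool_pos: [0.5412, -0.0224, 0.0559]
ee_rot: [3.142, -0.0, 1.949]
wrist_force: [0.1, 0.2, -0.3]
width: 0.0442
finger_force: 0.0
```

Call:
arm_command([
  [0,0,0,0],
  [0,0,0,0],
  [0,0,0,0],
  [0,0,0,0],
  [0,0,0,0],
  [0,0,0,0],
])

```text
time: 17.18
tool_pos: [0.5409, -0.0225, 0.0559]
ee_rot: [-3.141, -0.0, 1.949]
wrist_force: [-2.3, -0.8, 0.6]
width: 0.0246
finger_force: 30.0
```

Call:
arm_command([
  [0,0,0,0],
  [0,0,0,0],
  [0,0,0,0],
  [0,0,0,0],
  [0,0,0,0],
  [0,0,0,0],
  [0,0,0,0],
  [0,0,0,0],
], claw=0)

```text
time: 17.85
tool_pos: [0.5412, -0.0224, 0.0559]
ee_rot: [3.141, 0.0, 1.949]
wrist_force: [0.1, -0.5, 0.0]
width: 0.0744
finger_force: 0.0
```

Call:
arm_command([
  [0,0,0,0],
  [0,0,0.01,0],
  [0,0,0.05,0],
  [0,0,0.12,0],
  [0,0,0.2,0],
  [0,0,0.28,0],
  [0,0,0.36,0],
  [0,0,0.43,0],
])

```text
time: 18.52
tool_pos: [0.5412, -0.0224, 0.2745]
ee_rot: [3.139, 0.001, 1.949]
wrist_force: [-0.2, -0.4, 1.1]
width: 0.0938
finger_force: 0.0
```

Call:
arm_command([
  [-0.08,0,0,0],
  [-0.16,0,0,0],
  [-0.24,0.08,0,0],
  [-0.3,0.16,0,0],
  [-0.3,0.24,0,0],
  [-0.3,0.32,0,0],
  [-0.3,0.4,0,0],
  [-0.3,0.44,0,0],
], claw=1)

```text
time: 19.18
tool_pos: [0.3902, 0.1999, 0.272]
ee_rot: [3.139, -0.0, 1.95]
wrist_force: [1.4, -0.0, 0.2]
width: 0.044
finger_force: 0.0
```

```bash
python3 - <<'E'
from h import *
I={n:robot.snapshot(n)[...,::-1].copy() for n in("top","side")}
for n in I: cv2.imwrite(f"pics/{n}6.png",I[n])
o=robot.get_obs();print(o["tool_pos"],o["ee_rot"])
p0=[.540,-.022,.38,.062]
print(fit(I,p0,w=3))
for n in I: print(n,fit({n:I[n]},p0,w=3)[0])
B={n:cv2.imread(f"pics/{n}0.png") for n in I};print(fit(B,[.54,-.022,.38,.057],w=3))
b=np.array([.5401,-.0221]);x=np.array([np.cos(.38),np.sin(.38)]);y=np.array([-x[1],x[0]])
print("hinge",b+.105*y,"grip open",b+(.105+.135*np.sin(np.radians(25)))*y, "z",.102+.135*np.cos(np.radians(25)),"y axis",y)
print("grip end open px",{n:proj(n,[np.r_[b+(.105+.135*.4226)*y,.2244]]).round(1) for n in I})
E
```

```text
[0.39010273 0.20161201 0.27097199] [ 3.14126705e+00 -1.63302410e-03  1.95693752e+00]
(array([ 0.53916269, -0.0219845 ,  0.3820296 ,  0.062     ]), np.float64(0.3347772664701245), 135)
top [ 0.53899859 -0.02174956  0.38383815  0.062     ]
side [ 0.53953513 -0.02232688  0.38718765  0.062     ]
(array([ 0.53999661, -0.02215568,  0.37979137,  0.057     ]), np.float64(0.31677814918269154), 135)
hinge [0.50115335 0.07540979] grip open [0.47999105 0.12839332] z 0.22435155124994774 y axis [-0.37092047  0.92866464]
grip end open px {'top': array([[219.9, 260.8]]), 'side': array([[336. , 293.3]])}
```

Now within 0.8 mm and square. The clamp grip is where the geometry predicts, at (220,261) in top and (336,293) in side. I bring the shut fingers down behind it.

Call:
arm_command([
  [0.07,-0.024,0,0],
  [0.14,-0.048,0,0],
  [0.14,-0.048,0,0],
  [0.14,-0.048,-0.06,0],
  [0.14,-0.048,-0.12,0],
  [0.14,-0.048,-0.18,0],
  [0.14,-0.048,-0.2,0],
  [0.14,-0.048,-0.2,0],
])

```text
time: 19.95
tool_pos: [0.459, 0.1724, 0.1679]
ee_rot: [-3.135, -0.001, 1.948]
wrist_force: [-0.1, 0.0, -0.6]
width: 0.0007
finger_force: 0.0
```

Call:
arm_command([
  [0,0,0,0],
  [0,0,0,0],
  [0,0,0,0],
  [0,0,0,0],
  [0,0,0,0],
  [0,0,0,0],
])

```text
time: 20.45
tool_pos: [0.4616, 0.1737, 0.1717]
ee_rot: [3.14, 0.0, 1.949]
wrist_force: [-0.8, -0.0, 0.7]
width: 0.0004
finger_force: 0.0
```

```bash
python3 - <<'E'
from h import *
I={n:robot.snapshot(n)[...,::-1].copy() for n in("top","side")}
o=robot.get_obs();print(o["tool_pos"],o["width"])
t=o["tool_pos"]+[0,0,.02]
b=np.array([.5401,-.0221]);R2=np.array([[np.cos(.38),np.sin(.38)],[-np.sin(.38),np.cos(.38)]]);print("in box frame",R2@(t[:2]-b))
zz=[]
for n in I:
    c=proj(n,[t])[0].astype(int);print(n,c)
    z=cv2.resize(I[n][c[1]-60:c[1]+60,c[0]-40:c[0]+40],None,fx=5,fy=5,interpolation=cv2.INTER_CUBIC);cv2.circle(z,(200,300),4,(0,0,255),1);zz.append(z)
cv2.imwrite("pics/z6.png",np.hstack(zz))
E
```

```text
[0.46131796 0.17367204 0.1712331 ] 0.0005929178058490052
in box frame [-0.00054624  0.21102845]
top [202 271]
side [343 320]
```

View pics/z6.png

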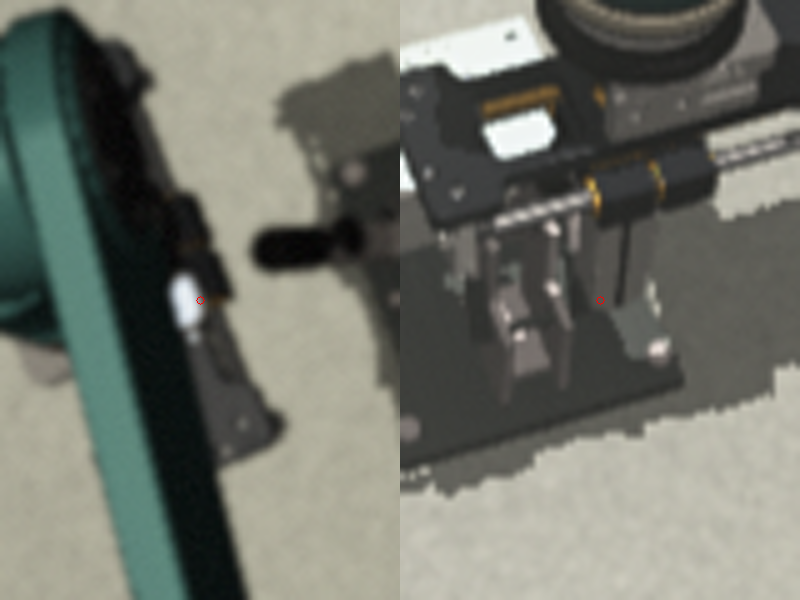

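The fingers are shut behind the grip with a clear gap to it, and their tips at about (347,320) in side sit a few mm to -x. I push towards -y in small steps with a slight x correction.

Call:
arm_command([
  [0.017,-0.026,0,0],
  [0.025,-0.044,0,0],
  [0.032,-0.063,0,0],
  [0.039,-0.082,0,0],
  [0.047,-0.1,0,0],
  [0.054,-0.119,0,0],
  [0.062,-0.137,0,0],
  [0.069,-0.156,0,0],
])

```text
time: 21.22
tool_pos: [0.4958, 0.0976, 0.1729]
ee_rot: [3.138, -0.004, 1.951]
wrist_force: [-2.9, 5.3, 6.2]
width: 0.0002
finger_force: 3.2
```

Call:
arm_command([
  [0.007,-0.019,0,0],
  [0.015,-0.037,0,0],
  [0.022,-0.056,0,0],
  [0.03,-0.074,0,0],
  [0.037,-0.093,0,0],
  [0.037,-0.093,0,0],
])

```text
time: 21.72
tool_pos: [0.5136, 0.0487, 0.1696]
ee_rot: [-3.139, -0.002, 1.948]
wrist_force: [-1.6, 2.3, -0.9]
width: 0.0005
finger_force: 0.7
```

```bash
python3 - <<'E'
from h import *
I={n:robot.snapshot(n)[...,::-1].copy() for n in("top","side")}
o=robot.get_obs();print(o["tool_pos"],o["wrist_force"],o["wrist_torque"])
x0,y0=260,230
cv2.imwrite("pics/z7.png",np.hstack([cv2.resize(I["side"][215:335,265:365],None,fx=4,fy=4,interpolation=cv2.INTER_CUBIC),cv2.resize(I["top"][190:310,220:320],None,fx=4,fy=4,interpolation=cv2.INTER_CUBIC)]))
E
```

```text
[0.51386986 0.04878757 0.17043946] [-1.31257349  1.15869827 -1.14894065] [ 0.07736022  0.16816889 -0.04357357]
```

View pics/z7.png

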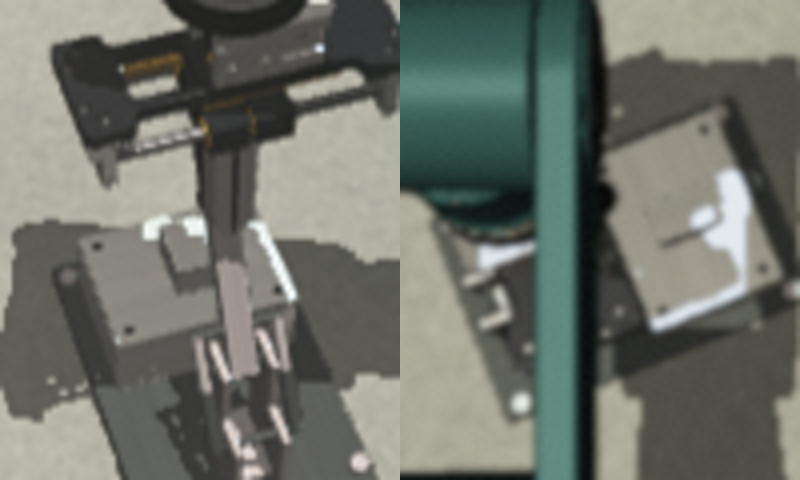

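The arm is past upright with the fingers behind it, and the force is dropping. I push on past the over-centre point.

Call:
arm_command([
  [0.007,-0.019,0,0],
  [0.015,-0.037,0,0],
  [0.022,-0.056,0,0],
  [0.03,-0.074,0,0],
  [0.033,-0.082,0,0],
  [0.033,-0.082,0,0],
  [0.033,-0.082,0,0],
])

```text
time: 22.4
tool_pos: [0.5312, 0.0076, 0.1716]
ee_rot: [3.14, 0.001, 1.948]
wrist_force: [-1.1, -0.8, 0.6]
width: 0.0007
finger_force: 0.0
```

Call:
arm_command([
  [0,0,0,0],
  [0,0,0,0],
  [0,0,0,0],
  [0,0,0,0],
  [0,0,0,0],
  [0,0,0,0],
  [0,0,0,0],
  [0,0,0,0],
])

```text
time: 23.07
tool_pos: [0.5307, 0.0081, 0.1709]
ee_rot: [3.142, -0.0, 1.949]
wrist_force: [0.1, 0.0, 0.2]
width: 0.0003
finger_force: 0.0
```

Call:
arm_command([
  [0,0,0.06,0],
  [0,0,0.12,0],
  [0,0,0.2,0],
  [-0.06,0.06,0.2,0],
  [-0.12,0.13,0.2,0],
  [-0.18,0.2,0.2,0],
  [-0.24,0.27,0.2,0],
  [-0.28,0.34,0.2,0],
])

```text
time: 23.73
tool_pos: [0.3958, 0.1682, 0.2714]
ee_rot: [3.14, 0.0, 1.948]
wrist_force: [0.2, 0.7, -0.3]
width: 0.0004
finger_force: 0.0
```

```bash
python3 - <<'E'
from h import *
I={n:robot.snapshot(n)[...,::-1].copy() for n in("top","side")}
for n in I: cv2.imwrite(f"pics/{n}8.png",I[n])
b=np.array([.5401,-.0221]);y=np.array([-.3709,.9287])
obs={}
for n in I:
    q=proj(n,[np.r_[b-.030*y,.102]])[0];c=q.astype(int);w=14
    pt=I[n][c[1]-w:c[1]+w,c[0]-w:c[0]+w].max(2)
    m=cv2.connectedComponentsWithStats((pt<45).astype(np.uint8))
    k=1+m[2][1:,4].argmax();obs[n]=m[3][k]+c-w;print(n,"pred",q.round(1),"dark",obs[n].round(1),m[2][k])
f=lambda x:np.concatenate([proj(n,[x])[0]-obs[n] for n in obs])
r=least_squares(f,np.r_[b,.1],x_scale=.01);d=r.x[:2]-b
print("grip",r.x,"box frame",d@[.9287,.3709],d@y,"res",r.fun.round(2))
p0=[.540,-.022,.38,.062]
print(fit(I,p0,w=3))
for n in I: print(n,fit({n:I[n]},p0,w=3)[0],fit({n:I[n]},p0,skip={n:(2,)},w=3)[0])
E
```

```text
top pred [300.7 237.1] dark [302.8 236.5] [ 9  8 16 11 96]Traceback (most recent call last):
  File "<stdin>", line 10, in <module>
ValueError: attempt to get argmax of an empty sequence
```

```bash
python3 - <<'E'
from h import *
I={n:cv2.imread(f"pics/{n}8.png") for n in("top","side")}
b=np.array([.5401,-.0221]);y=np.array([-.3709,.9287])
q={n:proj(n,[np.r_[b-t*y,.102] for t in(.03,.01,.05)]) for n in I};print(q)
c=q["side"][0].astype(int);print(c);print(I["side"][c[1]-14:c[1]+15:2,c[0]-16:c[0]+17:2].max(2))
p0=[.540,-.022,.38,.062]
print(fit(I,p0,w=3))
for n in I: print(n,fit({n:I[n]},p0,w=3)[0],fit({n:I[n]},p0,skip={n:(2,)},w=3)[0])
E
```

```text
{'top': array([[300.67969558, 237.07103365],
       [293.37149197, 240.11841135],
       [307.96923987, 234.03143651]]), 'side': array([[307.2464011 , 263.0382352 ],
       [309.74312778, 268.83308053],
       [304.80225322, 257.36542406]])}
[307 263]
[[182 181 182 184 185 183 184 186 187 184 182 186 186 183 183 183 183]
 [183 183 183 190 188 187 182 187 189 187 185 183 182 182 185 188 185]
 [179 181 185 183 185 184 181 188 186 189 181 183 188 187 189 190 184]
 [182 180 182 187 184 186 184 157 154 187 189 190 189 188 188 189 185]
 [182 184 183 187 184 184  83  57  57 120 190 187 182 189 190 191 186]
 [184 182 184 180 183 175  51  59  60  66 191 186 183 193 193 187 183]
 [188 186 187 185 188 183  57  58  60  59 134 190 187 194 191 191 187]
 [184 187 186 185 190 189  92  56  61  60  73 189 188 190 187 188 190]
 [181 182 188 188 187 189 175  54  60  62  58 170 192 203 221 233 241]
 [179 178 185 183 183 188 189  83  66  73  84 160 242 241 241 241 236]
 [180 184 187 187 187 180 174 111 174 109 102 128 242 241 241 241 241]
 [184 194 212 227 238 153 136 137  90  88  93 119 201 241 240 241 240]
 [234 242 241 241 241 237 135 136 103 199 176 213 221 241 241 241 240]
 [242 241 241 241 241 240 142 122 121 125 223 217 219 234 241 241 241]
 [241 240 241 241 241 242 197  84 205  68 221 219 216 225 241 241 241]]
(array([ 0.53926331, -0.0224199 ,  0.37218038,  0.062     ]), np.float64(0.2627657548297145), 130)
top [ 0.53915239 -0.02239992  0.38721956  0.062     ] [ 0.53920655 -0.0225537   0.37756818  0.062     ]
side [ 0.53984201 -0.0226223   0.36813629  0.062     ] [ 0.53974439 -0.0225233   0.37535611  0.062     ]
```

```bash
python3 - <<'E'
from h import *
I={n:robot.snapshot(n)[...,::-1].copy() for n in("top","side")}
b=np.array([.5401,-.0221]);y=np.array([-.3709,.9287]);x=np.array([.9287,.3709])
h=b+.105*y
# synthetic grip silhouette for each clamp angle vs dark mask
for th in(1.8,1.9,1.95,2.0,2.05,2.12):
    s=[]
    for n in I:
        a=th-2.0; rr=np.linspace(.115,.155,9);ang=np.linspace(0,2*np.pi,16)
        P=[np.r_[h-y*(r*np.cos(a)+.011*np.sin(t)*np.sin(a)*1)+x*.011*np.cos(t),.102-r*np.sin(a)+.011*np.sin(t)*np.cos(a)] for r in rr for t in ang]
        hull=cv2.convexHull((proj(n,P)*16).round().astype(np.int32))
        m=np.zeros((480,640),np.uint8);cv2.fillPoly(m,[hull],1,shift=4)
        d=(I[n].max(2)<80).astype(np.uint8);c=proj(n,[np.r_[b-.03*y,.102]])[0].astype(int)
        w=np.zeros_like(m);w[c[1]-12:c[1]+7,c[0]-13:c[0]+14]=1
        s.append(((m&d&w).sum()/((m|d)&w).sum()).round(3))
    print(th,s)
print(robot.get_obs()["time"])
E
```

```text
1.8 [np.float64(0.434), np.float64(0.392)]
1.9 [np.float64(0.483), np.float64(0.456)]
1.95 [np.float64(0.53), np.float64(0.503)]
2.0 [np.float64(0.54), np.float64(0.559)]
2.05 [np.float64(0.54), np.float64(0.623)]
2.12 [np.float64(0.51), np.float64(0.475)]
23.9333
```

The clamp angle comes out at about 2.0 rad, so it is closed on the boss. The cover hasn't moved and the robot is clear, so I hand in.

```bash
python3 -c "
from bench import robot
print(robot.close_job())"
```

```text
the job is handed in; nothing more can be done
None
```

The cover is on the box, boss up and flush to within about 1 mm by my camera fits, with the toggle clamp closed on the boss (about 2.0 rad) and the robot clear; I handed the job in at about 24 s and got no verdict back.

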